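# Sort left-hand and right-hand sofa brackets

### The job

Sort the two loose L-shaped sofa brackets on the cart, one left-hand and one right-hand: each goes into the open white box whose fixed sample, on the ledge attached to the box, has the same hand and is not its mirror image. Lay each bracket flat on the floor of its box, rib up, and let go.

Things in the scene. Friction and masses are not known exactly. Their poses are not given: they have to be found in the camera images.
- left_bracket: loose left-hand bracket, dark metal, lying rib up. Arm 84 (x) x 30 (y) x 6 mm; on its middle an upright rib 46 long (x), 12 thick (y), top 36 mm above the underside: grip it across. A 28 x 28 x 6 mm foot sticks out left (+y) at the arm's +x end, to 43 mm from the centre line (seen from above, looking along the arm to the foot). Origin: underside, below the rib's middle; z up
- right_bracket: loose right-hand bracket, dark metal, lying rib up. Arm 84 (x) x 30 (y) x 6 mm; on its middle an upright rib 46 long (x), 12 thick (y), top 36 mm above the underside: grip it across. A 28 x 28 x 6 mm foot sticks out right (-y) at the arm's +x end, to 43 mm from the centre line (seen from above, looking along the arm to the foot). Origin: underside, below the rib's middle; z up
- left_box: open white box for left-hand brackets, fixed: 158 (x) x 148 (y) x 42 mm high, walls and floor 4 mm. Origin: centre of the open box's underside (ledge not counted), z up. Its +x side carries a ledge 92 mm long, 4 mm thick, with a fixed sample left-hand bracket (rib up, foot to +x, top 40 mm high), the only difference between the boxes
- right_box: open white box for right-hand brackets, fixed: 158 (x) x 148 (y) x 42 mm high, walls and floor 4 mm. Origin: centre of the open box's underside (ledge not counted), z up. Its +x side carries a ledge 92 mm long, 4 mm thick, with a fixed sample right-hand bracket (rib up, foot to +x, top 40 mm high), the only difference between the boxes
There are look-alikes about, which are no part of the job. Leave any red look-alike of the left_bracket alone.

How it is judged:
By the outcome, as a careful person would: the job done as asked, in the order asked, and still so for the second after the job is handed in, with the robot touching nothing.
It also fails if it takes over 58 s, if anything falls off the work surface, if the arm or the gripper's body presses on something with over 40 N, if the wrist force passes 120 N, or if a joint passes its speed limit or range.

### The arm

A 6-joint arm with a two-finger parallel gripper is mounted at the origin on the work surface. World frame = base frame: x ahead of the robot, y to its left, z up, the work surface at z = 0. Lengths are in m, angles in rad, forces in N, time in s.
With the tool pointing down it reaches from about 0.375 to 0.925 m from the base axis. Payload 5.7 kg.
Tool frame: the origin (TCP) lies between the finger pads; the fingertips stand 22 mm ahead of it and the grasp point (between the pads) lies 3 mm ahead of it; z points along the fingers, y is the line along which they close (so a half turn about z gives the same grasp; the last joint's range is limited). The gripper opens to 88 mm and grips with 3 to 60 N. Pads are 20 mm wide; open, the fingers measure 115 mm over their backs; the gripper's body (75 mm by 178 mm) begins 61 mm behind the grasp point.
Start: joints at [-1.281, 0.359, 1.51, -0, 1.272, -0.115], TCP at [0.236, -0.551, 0.245] pointing down, gripper open.
Joint ranges: [-2.97, 2.97], [-1.01, 2.36], [0.21, 2.38], [-0.96, 4.11], [0.2, 2.71], [-2.98, 2.98]. Speed limits (rad/s): [2.39, 2.39, 3.14, 3.14, 3.14, 3.14].

### API

Orientations are given as a rotation vector (axis times angle).
In Python, from bench import ctrl, eyes, models gives the robot as it stands. The module is installed in compiled form; this text tells all that it offers.
- The arm moves only by the tool carry_out, never from a script. Its argument "moves" is one flat list of numbers, 4 for each row, row after row: the shift along the tool's x, y, z in mm, then the turn about the tool's z in rad. In form: [x, y, z, yaw, x, y, z, yaw, ...]. A call has 1 to 12 rows; each row is the pose to reach, as a shift and turn from the pose commanded when the call began, along the tool's axes at that moment; what a row does not reach only later rows make up. A row lasts 1/10 s, in which the tool goes at most 50 mm and 8.59 degrees, less where a joint would pass 70% of its speed; a pose out of reach is approached as far as the arm can. A call with a gripper value outside its range is refused whole. "gripper" is the opening, from -1 (shut) to 1 (fully open), set as the call begins (left out, the last holds). The fingers move at their own pace and stop on an object; the grip force is fixed at half the most. Time passes only in rows, so rows that repeat a pose let the fingers close. It gives the time, the measured TCP pose, the force, the opening and the grip force at its end, in the units of the state.
- ctrl.state(): the state, without advancing time (a new reading comes with each control period).
- eyes.read_camera(name): name is "scene" or "top"; returns (picture, depth): 420x560x3 uint8, blue, green, red; 420x560 float32, m along the optical axis (not along the pixel's ray), 0 where there is no reading.
- eyes.get_calibration(name): a dict with "fovy" (degrees; the focal length in pixels is half the picture's height over the tangent of half this angle, whatever the lens; pixels are square), "cx", "cy" (the principal point, pixels), "T" (4x4, takes a point from camera to world coordinates). Camera axes: x right, y down, z forward; pixel columns grow to the right and rows downward; lengths in m; the calibration is good to about 2 mm. A picture is of the moment at which its call begins. get_calibration takes no time and is no camera call.
- ctrl.job_done(): hands the job in; it is judged then, once.
Trained networks look in the newest picture that a camera, given by its name, has taken for a name from the list of things; names that differ only in an ending like _2 or _b are one class to them, and where a whole thing is asked for, a point or a joint stands for the part that bears it (a point fixed in the world has none). Each returns a list of dicts, best first, with "score" (0 to 1); they miss things now and then, are a little off and sometimes report something else, mostly with a low value. They report only what shows in the picture. A call takes as long as a camera call. They do not tell look-alikes from the thing itself.
- models.outline_of(query, camera): "pixels" (420x560 bool, what is visible of it) and "box" ([left, top, right, bottom] in pixels, round what is visible of it).
The state is a dict: "time_s": time; "joints": joint angles; "joint_vel": joint speeds; "joint_torque": joint torques, N m; "tool_pos": TCP position; "eef_rot": TCP orientation; "force": force on the tool from outside, world axes, zero at the start; "ft_torque": the same for the moment, N m; "opening": finger opening in m; "finger_force": force on a finger pad.
Only numpy, scipy, OpenCV 4.12 (cv2) and the standard library are available. Lean on these libraries where they do the work, as an engineer would, in place of code of your own. Each camera call takes 0.05 s, during which the arm holds its last target. There are 200 camera calls.

## Working session

There is one attempt and no reset: what is moved stays moved. The work goes in short steps, Python scripts to look and compute and a tool call to move; the robot and the scene stay as the last step left them, time stands still between calls to the robot, and variables do not carry over. Pictures are saved under pics/ and viewed, at most 10 in all, crops included, and the job is handed in when it is done.

Besides the shell and the picture viewer there is one more tool, called after ">>>" as name(argument=value, ...) on one line, values as JSON. carry_out: Moves the arm, as the interface text tells. Its arguments: {"type":"object","properties":{"moves":{"type":"array","items":{"type":"number"}},"gripper":{"type":"number"}},"required":["moves"]}

```bash
mkdir -p pics; cat > h.py <<'E'
import numpy as np, cv2
from bench import ctrl, eyes, models
def cal(n):
    c=eyes.get_calibration(n); return 210/np.tan(np.radians(c["fovy"])/2),c["cx"],c["cy"],np.array(c["T"])
def world(n,u,v,d):
    f,cx,cy,T=cal(n); u,v,d=map(np.asarray,(u,v,d))
    P=np.stack([(u-cx)/f*d,(v-cy)/f*d,d],-1); return P@T[:3,:3].T+T[:3,3]
def cloud(n,dep):
    v,u=np.mgrid[:420,:560]; return world(n,u,v,dep)
E
python3 - <<'E'
from h import *
for n in("top","scene"):
    p,d=eyes.read_camera(n); cv2.imwrite(f"pics/{n}0.png",p); np.save(n+"0.npy",d)
    print(n,cal(n)[:3],cal(n)[3].round(3).tolist(),(d>0).mean())
    for q in("left_bracket","right_bracket","left_box","right_box"):
        for r in models.outline_of(q,n):
            m=r["pixels"]&(d>0); w=cloud(n,d)[m]
            print(n,q,round(r["score"],2),r["box"],np.median(w,0).round(3) if len(w) else None, m.sum())
print(ctrl.state()["time_s"],ctrl.state()["eef_rot"])
E
```

```text
top (np.float64(380.096710153418), 276.8279330166105, 209.07919794025065) [[-0.025, -0.993, 0.114, 0.48], [-1.0, 0.023, -0.018, 0.02], [0.015, -0.114, -0.993, 0.887], [0.0, 0.0, 0.0, 1.0]] 0.9958248299319727
top left_bracket 0.7 [300.6, 238.0, 335.4, 268.8] [ 0.479 -0.075  0.006] 605
top left_bracket 0.65 [329.9, 183.1, 355.2, 223.5] [ 0.578 -0.144  0.006] 590
top right_bracket 0.8 [255.9, 162.3, 293.2, 191.6] [0.652 0.004 0.006] 583
top left_box 0.8 [394.7, 167.1, 470.0, 280.9] [ 0.531 -0.363  0.004] 7214
top right_box 0.83 [94.8, 169.9, 174.7, 292.3] [0.53  0.331 0.004] 7693
scene (np.float64(385.33112267248003), 281.87290257546994, 200.17955273635792) [[0.216, 0.612, -0.761, 1.277], [0.976, -0.147, 0.158, -0.142], [-0.015, -0.777, -0.629, 0.633], [0.0, 0.0, 0.0, 1.0]] 0.9959906462585034
scene left_bracket 0.96 [225.4, 184.5, 256.7, 205.7] [ 0.492 -0.086  0.007] 446
scene left_bracket 0.95 [210.3, 210.8, 235.7, 247.0] [ 0.6   -0.147  0.006] 463
scene right_bracket 0.81 [269.4, 220.7, 310.7, 250.7] [0.663 0.002 0.006] 578
scene left_box 0.96 [86.0, 183.5, 167.8, 271.7] [ 0.568 -0.363  0.005] 5670
scene right_box 0.69 [351.0, 150.7, 450.5, 226.9] [0.56  0.327 0.008] 4229
0.5 [-3.07732013e+00 -6.31500756e-01  3.84116276e-05]
```

View pics/top0.png

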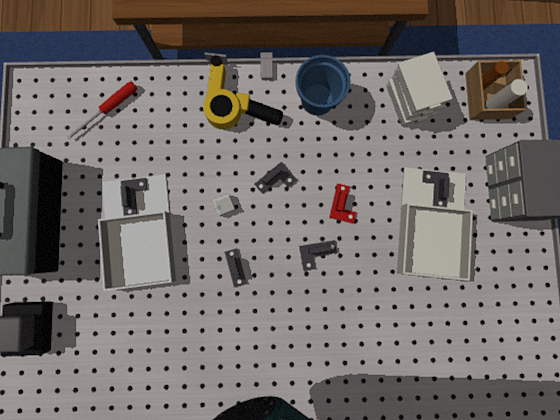

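View pics/scene0.png

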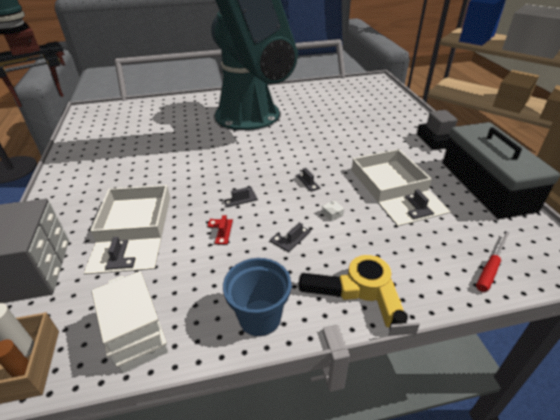

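```bash
cat > fit.py <<'E'
from h import *
from scipy.optimize import minimize
from scipy.spatial import cKDTree
def grid(x0,x1,y0,y1,s=.0015): return np.stack(np.meshgrid(np.arange(x0,x1+1e-9,s),np.arange(y0,y1+1e-9,s)),-1).reshape(-1,2)
def model(hand):
    a=np.vstack([grid(-.042,.042,-.015,.015),grid(.014,.042,.015,.043)*[1,hand]])
    rib=grid(-.023,.023,-.006,.006); return a,rib
def fit(pts,hand,zoff=0):
    """pts Nx3; chamfer of plan outline and rib top; returns x,y,yaw,cost, rib height"""
    z=pts[:,2]-zoff
    P=[pts[z>.003][:,:2],pts[z>.030][:,:2]]; M=model(hand); best=None
    T=[cKDTree(p) for p in P]; MT=[cKDTree(m) for m in M]
    def cost(q):
        c,s=np.cos(q[2]),np.sin(q[2]); R=np.array([[c,-s],[s,c]]); e=0
        for p,m,t,mt in zip(P,M,T,MT):
            e+=(np.minimum(mt.query((p-q[:2])@R)[0],.01)**2).mean()+(np.minimum(t.query(m@R.T+q[:2])[0],.01)**2).mean()
        return e*1e6
    c0=np.median(P[1],0)
    for y in np.arange(-np.pi,np.pi,np.pi/6):
        r=minimize(cost,[*c0,y],method="Nelder-Mead",options=dict(initial_simplex=np.array([[*c0,y],[c0[0]+.01,c0[1],y],[c0[0],c0[1]+.01,y],[*c0,y+.3]]),maxiter=120))
        if best is None or r.fun<best.fun: best=r
    return best.x.round(4),round(best.fun,2),np.percentile(z[z>.03],50).round(4)
def rim(pts):
    p=pts[(pts[:,2]>.03)&(pts[:,2]<.055)][:,:2]
    o=p.min(0); g=np.zeros((200,200),np.uint8); ij=((p-o)/.003).astype(int); ok=(ij<200).all(1); g[ij[ok,0],ij[ok,1]]=1
    g=cv2.morphologyEx(g,cv2.MORPH_CLOSE,np.ones((5,5)))
    n,l,st,_=cv2.connectedComponentsWithStats(g); k=1+np.argmax(st[1:,2]*st[1:,3])
    q=p[ok][l[ij[ok,0],ij[ok,1]]==k]
    return cv2.minAreaRect((q*1000).astype(np.float32)),len(q)
E
cat > meas.py <<'E'
from fit import *
C={n:cloud(n,np.load(n+"0.npy")) for n in("top","scene")}; D={n:np.load(n+"0.npy") for n in C}
for nm,c in(("A",(.485,-.08)),("B",(.652,.004)),("red",(.585,-.145))):
    al=[]
    for n in C:
        P=C[n].reshape(-1,3); ok=(D[n].ravel()>0)&(np.hypot(P[:,0]-c[0],P[:,1]-c[1])<.075)&(P[:,2]<.06)
        p=P[ok]; z0=np.median(p[:,2]); al.append(p); print(nm,n,"table",z0.round(4),[fit(p,h,0) for h in(1,-1)])
for nm,c in(("leftbox",(.53,-.363)),("rightbox",(.53,.331))):
    for n in C:
        P=C[n].reshape(-1,3); ok=(D[n].ravel()>0)&(abs(P[:,0]-c[0])<.2)&(abs(P[:,1]-c[1])<.12)
        p=P[ok]; print(nm,n,rim(p),"floor",np.median(p[np.hypot(*(p[:,:2]-c).T)<.04][:,2]).round(4))
        s=p[(p[:,0]>c[0]+.085)]; s=s[(s[:,2]<.05)]
        print("  sample",[fit(s,h,.005) for h in(1,-1)])
im=cv2.imread("pics/top0.png")
cr=lambda u,v,w=36:cv2.resize(im[v-w:v+w,u-w:u+w],(264,264),interpolation=cv2.INTER_CUBIC)
cv2.imwrite("pics/crop.png",np.vstack([np.hstack([cr(317,253),cr(274,178),cr(342,203)]),np.hstack([cr(436,188),cr(134,196),cr(235,267)])]))
E
python3 meas.py
```

```text
A top table -0.0004 [(array([ 0.4846, -0.087 ,  1.709 ]), np.float64(5.74), np.float64(0.0353)), (array([ 0.4827, -0.0869,  1.9142]), np.float64(33.31), np.float64(0.0353))]
A scene table -0.0003 [(array([ 0.4885, -0.087 ,  1.6121]), np.float64(15.48), np.float64(0.0345)), (array([ 0.489 , -0.0894, -1.3117]), np.float64(27.59), np.float64(0.0345))]
B top table -0.0004 [(array([ 0.6538,  0.0151, -1.1035]), np.float64(30.92), np.float64(0.0346)), (array([ 0.6555,  0.0159, -0.8854]), np.float64(6.42), np.float64(0.0346))]
B scene table -0.0002 [(array([ 0.6587,  0.0126, -1.1531]), np.float64(34.05), np.float64(0.0349)), (array([ 0.6608,  0.0136, -0.9654]), np.float64(8.67), np.float64(0.0349))]
red top table -0.0004 [(array([ 0.5939, -0.1419, -3.405 ]), np.float64(6.98), np.float64(0.0351)), (array([ 0.5939, -0.1435,  3.0638]), np.float64(29.71), np.float64(0.0351))]
red scene table -0.0004 [(array([ 0.5969, -0.1438, -3.3864]), np.float64(8.11), np.float64(0.0349)), (array([ 0.5966, -0.1437, -0.071 ]), np.float64(32.67), np.float64(0.0349))]
leftbox top (((495.1709899902344, -352.354431
[... 448 characters left out ...]
(44.94), np.float64(0.0338)), (array([ 0.6291, -0.3828,  0.3491]), np.float64(69.31), np.float64(0.0338))]
rightbox top (((492.3106994628906, 322.0006408691406), (158.60511779785156, 149.52099609375), 6.179000377655029), 792) floor 0.0032
  sample [(array([ 0.6257,  0.3479, -0.5414]), np.float64(84.4), np.float64(0.0342)), (array([ 0.6233,  0.3489, -0.0539]), np.float64(63.14), np.float64(0.0342))]
rightbox scene (((494.59857177734375, 320.215087890625), (162.83551025390625, 151.17555236816406), 5.803933143615723), 719) floor 0.0034
  sample [(array([ 0.6278,  0.3468, -0.462 ]), np.float64(71.35), np.float64(0.034)), (array([ 0.6276,  0.3479, -0.0609]), np.float64(49.11), np.float64(0.034))]
```

View pics/crop.png

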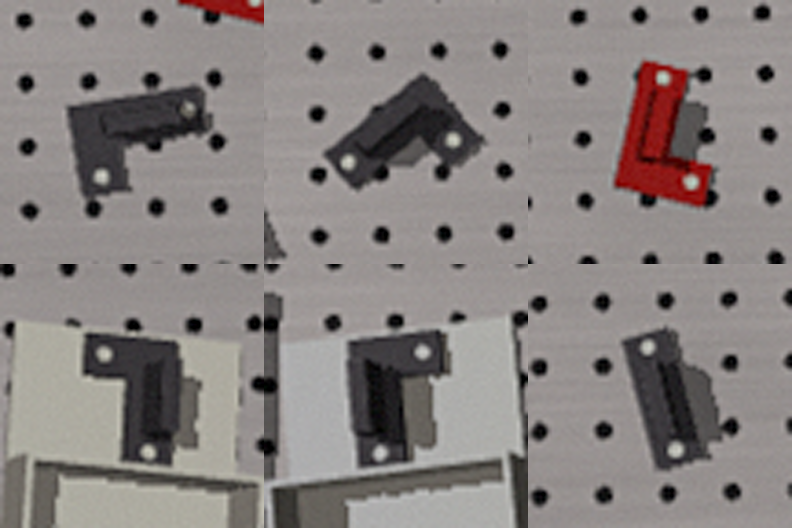

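The crop shows A, dark at top-view (317,253), with its foot to the left, so it is the left bracket. B, dark at (274,178), has its foot to the right, so it is the right bracket. The red one at (342,203) is the look-alike to leave alone, and the bar at (235,267) has no foot. The sample at (436,188) is left-hand and the one at (134,196) is right-hand, which agrees with the networks' box names.

```bash
cat > go.py <<'E'
import sys
from h import *
from scipy.spatial.transform import Rotation as R
s=ctrl.state(); M=R.from_rotvec(s["eef_rot"]).as_matrix()
def rel(x,y,z,psi):
    d=M.T@(np.array([x,y,z])-s["tool_pos"])*1000
    p=np.arctan2(M[1,0],M[0,0]); return d.round(1).tolist()+[round(float((p-psi+np.pi)%(2*np.pi)-np.pi),3)]
print(s["time_s"],s["joints"])
a=list(map(float,sys.argv[1:]))
for i in range(0,len(a),4): print(rel(*a[i:i+4]))
E
python3 go.py .4866 -.087 .15 1.71
```

```text
0.5 [-1.28110768e+00  3.58796860e-01  1.51045173e+00 -1.22485546e-05
  1.27249079e+00 -1.15110416e-01]
[413.0, -328.3, 94.7, -1.305]
```

>>> carry_out(moves=[413, -328, 0, -1.305, 413, -328, 0, -1.305, 413, -328, 0, -1.305, 413, -328, 0, -1.305, 413, -328, 0, -1.305, 413, -328, 0, -1.305, 413, -328, 0, -1.305, 413, -328, 0, -1.305, 413, -328, 95, -1.305, 413, -328, 95, -1.305, 413, -328, 95, -1.305, 413, -328, 95, -1.305], gripper=1)

```text
time_s: 1.7
tool_pos: [0.4861, -0.0836, 0.147]
eef_rot: [-2.055, -2.37, 0.001]
force: [0.4, 0.2, 0.3]
opening: 0.0875
finger_force: 0.0
```

```bash
python3 go.py .4866 -.087 .15 1.71 .4866 -.087 .032 1.71; python3 - <<'E'
from h import *
for n in("scene",):
    p,d=eyes.read_camera(n); cv2.imwrite(f"pics/s1.png",p[90:300,120:400].repeat(2,0).repeat(2,1))
E
```

```text
1.7 [-3.11291254e-01  3.28036546e-01  1.84702571e+00  1.37644193e-03
  9.70984612e-01 -4.54320392e-01]
[-3.4, -0.0, -3.0, 0.003]
[-3.8, 0.4, 115.0, 0.003]
```

View pics/s1.png

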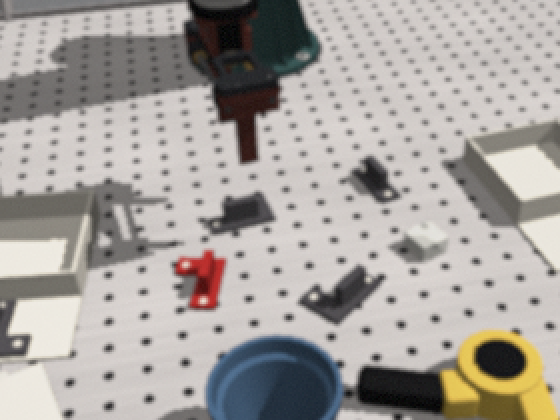

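The open fingers straddle bracket A in this crop, at about (240,210), with the red one clear of them. I'll descend and grip.

>>> carry_out(moves=[-3.5, 0, 40, 0, -3.5, 0, 75, 0, -3.5, 0, 100, 0, -3.5, 0, 115, 0, -3.5, 0, 115, 0, -3.5, 0, 115, 0], gripper=0.5)

```text
time_s: 2.35
tool_pos: [0.4877, -0.0919, 0.0355]
eef_rot: [2.062, 2.369, 0.0]
force: [0.7, 0.0, -0.3]
opening: 0.0659
finger_force: 0.0
```

>>> carry_out(moves=[0, 0, 0, 0, 0, 0, 0, 0, 0, 0, 0, 0, 0, 0, 0, 0, 0, 0, 0, 0, 0, 0, 0, 0, 0, 0, 0, 0, 0, 0, 0, 0], gripper=-1)

```text
time_s: 3.15
tool_pos: [0.487, -0.0907, 0.0346]
eef_rot: [-2.061, -2.37, 0.0]
force: [-1.2, -0.2, 0.8]
opening: 0.0118
finger_force: 30.0
```

```bash
python3 go.py .4866 -.087 .15 1.71 .495 -.353 .15 1.44 .495 -.353 .037 1.44
```

```text
3.15 [-3.23697008e-01  5.12571938e-01  1.93514362e+00  7.17069830e-05
  6.94356040e-01 -4.62871529e-01]
[3.7, 0.1, -115.4, -0.0]
[-260.8, -28.5, -115.4, 0.27]
[-260.9, -28.5, -2.4, 0.27]
```

>>> carry_out(moves=[0, 0, -45, 0, 0, 0, -90, 0, -30, -4, -115, 0.03, -75, -8, -115, 0.08, -120, -13, -115, 0.13, -165, -18, -115, 0.18, -210, -23, -115, 0.23, -245, -27, -115, 0.27, -261, -28, -115, 0.27, -261, -28, -115, 0.27, -261, -28, -115, 0.27])

```text
time_s: 4.25
tool_pos: [0.4951, -0.3516, 0.149]
eef_rot: [-2.36, -2.07, -0.001]
force: [-0.3, 0.2, -0.9]
opening: 0.0116
finger_force: 30.0
```

```bash
python3 go.py .495 -.353 .039 1.44; python3 - <<'E'
from h import *
p,d=eyes.read_camera("top");q,e=eyes.read_camera("scene")
cv2.imwrite("pics/s2.png",np.hstack([cv2.resize(p[130:330,360:560],(400,400)),cv2.resize(q[100:300,20:220],(400,400))]))
E
```

```text
4.25 [-7.31631586e-01  4.66900995e-01  1.59621412e+00  8.36833480e-04
  1.08097468e+00 -6.01452975e-01]
[-1.7, 0.3, 110.0, 0.0]
```

View pics/s2.png

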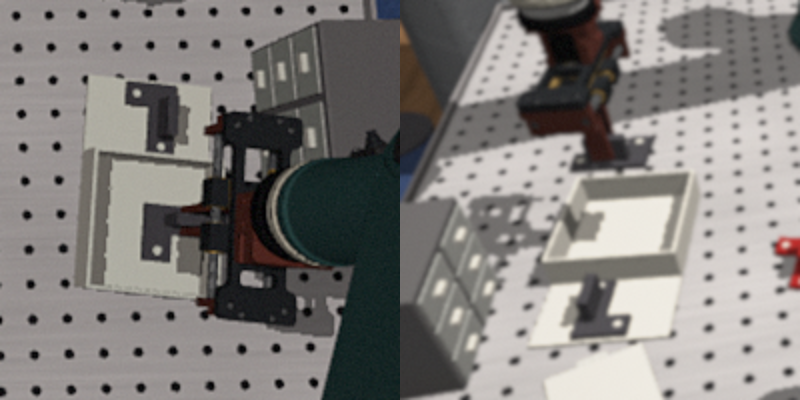

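Bracket A hangs over the middle of the left box, left crop at about (175,225), and is clear of the walls. I'll lower it.

>>> carry_out(moves=[0, 0, 40, 0, 0, 0, 75, 0, 0, 0, 95, 0, 0, 0, 105, 0, 0, 0, 110, 0, 0, 0, 110, 0, 0, 0, 110, 0, 0, 0, 110, 0])

```text
time_s: 5.15
tool_pos: [0.4964, -0.3537, 0.0408]
eef_rot: [2.36, 2.07, 0.0]
force: [-0.1, 0.2, -1.2]
opening: 0.0117
finger_force: 30.0
```

>>> carry_out(moves=[0, 0, 0, 0, 0, 0, 0, 0, 0, 0, 0, 0, 0, 0, 0, 0, 0, 0, 0, 0], gripper=-0.2)

```text
time_s: 5.65
tool_pos: [0.4956, -0.3532, 0.0397]
eef_rot: [2.362, 2.071, 0.0]
force: [0.2, -0.1, 0.7]
opening: 0.0355
finger_force: 0.0
```

>>> carry_out(moves=[0, 0, -30, 0, 0, 0, -75, 0, 0, 0, -120, 0, 0, 0, -150, 0, 0, 0, -150, 0, 0, 0, -150, 0], gripper=-0.2)

```text
time_s: 6.25
tool_pos: [0.4958, -0.3533, 0.1901]
eef_rot: [2.361, 2.071, 0.0]
force: [-1.2, 0.7, 0.0]
opening: 0.0353
finger_force: 0.0
```

```bash
python3 go.py .658 .0147 .19 2.24 .658 .0147 .12 2.24
```

```text
6.25 [-7.32539539e-01  4.22345748e-01  1.55487553e+00  7.50614488e-05
  1.16316596e+00 -6.01590840e-01]
[386.0, 112.8, -0.0, -0.8]
[386.0, 112.7, 70.0, -0.8]
```

>>> carry_out(moves=[45, 13, 0, -0.1, 90, 26, 0, -0.2, 135, 39, 0, -0.3, 180, 52, 0, -0.4, 225, 65, 0, -0.5, 270, 79, 0, -0.6, 315, 92, 0, -0.7, 360, 105, 0, -0.8, 386, 113, 0, -0.8, 386, 113, 40, -0.8, 386, 113, 70, -0.8, 386, 113, 70, -0.8], gripper=0.5)

```text
time_s: 7.45
tool_pos: [0.653, 0.0156, 0.113]
eef_rot: [-1.363, -2.818, 0.007]
force: [-0.0, -0.3, -0.9]
opening: 0.0656
finger_force: 0.0
```

```bash
python3 go.py .658 .0147 .035 2.24; python3 - <<'E'
from fit import *
P=cloud("top",np.load("top0.npy")).reshape(-1,3)
q=P[(np.hypot(P[:,0]-.658,P[:,1]-.015)<.13)]
for r in(.05,.07,.09,.11,.13):
    z=q[np.hypot(q[:,0]-.658,q[:,1]-.015)<r]; print(r,z[z[:,2].argmax()].round(3))
p,d=eyes.read_camera("top");s,e=eyes.read_camera("scene")
cv2.imwrite("pics/s3.png",np.hstack([cv2.resize(p[130:330,360:560],(400,400)),cv2.resize(s[130:330,190:390],(400,400))]))
C=cloud("top",d).reshape(-1,3); k=C[(np.hypot(C[:,0]-.48,C[:,1]+.353)<.06)&(C[:,2]<.06)]
print("placed L",[fit(k,h,.0036) for h in(1,-1)])
E
```

```text
7.45 [-8.17882742e-02  5.69668861e-01  1.50855444e+00  3.16797970e-05
  1.07594530e+00 -7.51545404e-01]
[-4.5, 4.1, 77.9, 0.0]
0.05 [0.644 0.034 0.039]
0.07 [0.644 0.034 0.039]
0.09 [0.644 0.034 0.039]
0.11 [0.644 0.034 0.039]
0.13 [0.644 0.034 0.039]
placed L [(array([ 0.4955, -0.349 ,  1.4435]), np.float64(5.95), np.float64(0.0351)), (array([ 0.4938, -0.3501,  1.6109]), np.float64(27.99), np.float64(0.0351))]
```

View pics/s3.png

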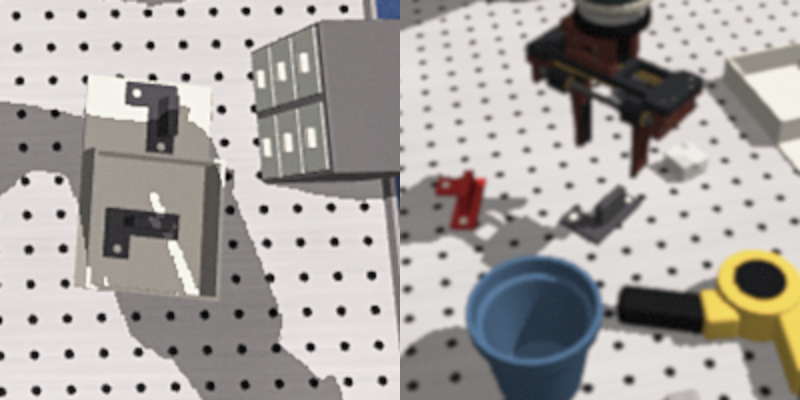

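Bracket A lies rib up in the left box, left crop at (140,230), and is measured flat. The fingers straddle bracket B, right crop at about (605,215).

>>> carry_out(moves=[0, 0, 0, 0, 0, 0, 0, 0, 0, 0, 30, 0, 0, 0, 60, 0, 0, 0, 77, 0, 0, 0, 85, 0, 0, 0, 85, 0, 0, 0, 85, 0])

```text
time_s: 8.35
tool_pos: [0.6592, 0.0146, 0.036]
eef_rot: [1.368, 2.826, 0.001]
force: [0.6, 0.6, -0.5]
opening: 0.0658
finger_force: 0.0
```

>>> carry_out(moves=[0, 0, 0, 0, 0, 0, 0, 0, 0, 0, 0, 0, 0, 0, 0, 0, 0, 0, 0, 0, 0, 0, 0, 0, 0, 0, 0, 0, 0, 0, 0, 0], gripper=-1)

```text
time_s: 9.15
tool_pos: [0.658, 0.0148, 0.0346]
eef_rot: [-1.369, -2.827, 0.0]
force: [-0.9, -1.2, -0.0]
opening: 0.0118
finger_force: 30.0
```

```bash
python3 go.py .658 .0147 .15 2.24 .493 .321 .15 1.67 .493 .321 .039 1.67
```

```text
9.15 [-8.24582751e-02  6.67509515e-01  1.55597132e+00  6.74818839e-05
  9.18409109e-01 -7.51532886e-01]
[-0.0, -0.0, -115.4, -0.0]
[342.6, 60.5, -115.3, 0.57]
[342.5, 60.5, -4.3, 0.57]
```

>>> carry_out(moves=[0, 0, -45, 0, 0, 0, -90, 0, 20, 4, -115, 0, 65, 11, -115, 0.08, 110, 19, -115, 0.16, 155, 27, -115, 0.25, 200, 35, -115, 0.34, 245, 43, -115, 0.42, 290, 51, -115, 0.5, 325, 57, -115, 0.57, 343, 60, -115, 0.57, 343, 60, -115, 0.57])

```text
time_s: 10.35
tool_pos: [0.4906, 0.3231, 0.1495]
eef_rot: [-2.104, -2.331, 0.001]
force: [0.2, 0.0, 0.2]
opening: 0.0115
finger_force: 30.0
```

>>> carry_out(moves=[0, 0, 0, 0, 0, 0, 0, 0])

```text
time_s: 10.55
tool_pos: [0.4929, 0.3202, 0.1496]
eef_rot: [2.109, 2.328, -0.0]
force: [-0.6, 0.8, -1.1]
opening: 0.012
finger_force: 30.0
```

```bash
python3 go.py .493 .321 .039 1.67; python3 - <<'E'
from h import *
p,d=eyes.read_camera("top");q,e=eyes.read_camera("scene")
cv2.imwrite("pics/s4.png",np.hstack([cv2.resize(p[130:330,30:230],(400,400)),cv2.resize(q[60:260,300:500],(400,400))]))
E
```

```text
10.55 [ 4.58743846e-01  4.40825193e-01  1.64196300e+00 -3.74691521e-04
  1.05896472e+00  3.60482891e-01]
[0.9, 0.2, 110.6, -0.001]
```

View pics/s4.png

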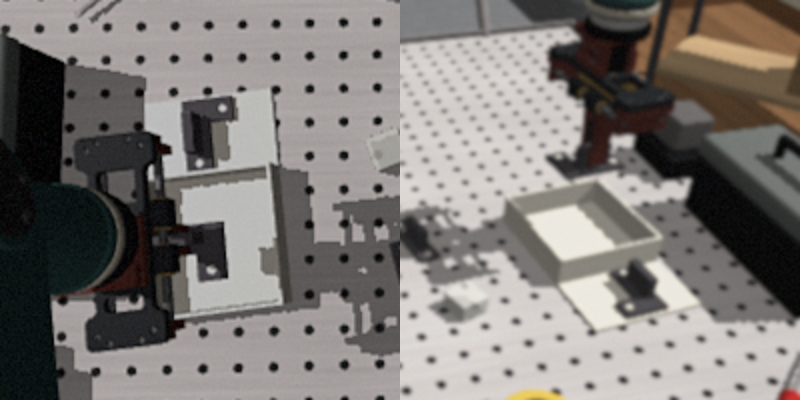

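Bracket B hangs over the middle of the right box, left crop at about (205,250), clear of the toolbox. I'll lower it, release and retreat.

>>> carry_out(moves=[0, 0, 40, 0, 0, 0, 75, 0, 0, 0, 95, 0, 0, 0, 105, 0, 0, 0, 110, 0, 0, 0, 110, 0, 0, 0, 110, 0, 0, 0, 110, 0])

```text
time_s: 11.45
tool_pos: [0.4933, 0.3214, 0.0408]
eef_rot: [2.108, 2.328, 0.003]
force: [0.1, -0.0, -2.6]
opening: 0.0117
finger_force: 30.0
```

>>> carry_out(moves=[0, 0, 0, 0, 0, 0, 0, 0, 0, 0, 0, 0, 0, 0, 0, 0, 0, 0, 0, 0], gripper=-0.2)

```text
time_s: 11.95
tool_pos: [0.4924, 0.3211, 0.0398]
eef_rot: [-2.109, -2.329, -0.0]
force: [-0.3, 0.0, -0.1]
opening: 0.0351
finger_force: 0.0
```

>>> carry_out(moves=[0, 0, -30, 0, 0, 0, -75, 0, 0, 0, -120, 0, 0, 0, -160, 0, -40, 0, -160, 0, -85, 0, -160, 0, -130, 0, -160, 0, -175, 0, -160, 0, -200, 0, -160, 0, -200, 0, -160, 0, -200, 0, -160, 0])

```text
time_s: 13.05
tool_pos: [0.5122, 0.1219, 0.1997]
eef_rot: [-2.111, -2.326, -0.001]
force: [0.5, -0.1, -0.7]
opening: 0.0354
finger_force: 0.0
```

```bash
python3 - <<'E'
from fit import *
p,d=eyes.read_camera("top");C=cloud("top",d).reshape(-1,3)
for n,c in(("R",(.475,.321)),("L",(.48,-.353))):
    k=C[(np.hypot(C[:,0]-c[0],C[:,1]-c[1])<.06)&(C[:,2]<.06)]
    print(n,[fit(k,h,.0036) for h in(1,-1)])
cv2.imwrite("pics/s5.png",cv2.resize(p[130:330,80:490],(800,390)))
E
```

```text
R [(array([ 0.417 ,  0.3142, -1.5275]), np.float64(102.13), np.float64(0.0369)), (array([0.418 , 0.3136, 1.7749]), np.float64(105.91), np.float64(0.0369))]
L [(array([ 0.4956, -0.3494,  1.446 ]), np.float64(6.01), np.float64(0.0354)), (array([ 0.4953, -0.35  , -1.5359]), np.float64(29.86), np.float64(0.0354))]
```

View pics/s5.png

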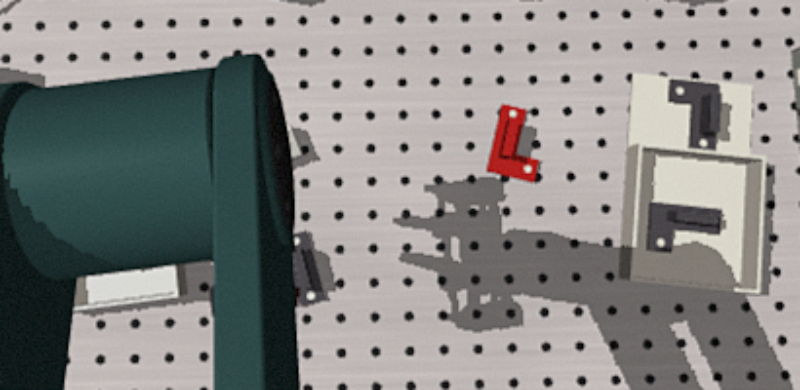

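The left bracket is fine. The arm hides the right box from the top camera, so I'll check it with the scene camera.

```bash
python3 - <<'E'
from fit import *
p,d=eyes.read_camera("scene");C=cloud("scene",d).reshape(-1,3)
k=C[(np.hypot(C[:,0]-.478,C[:,1]-.321)<.055)&(C[:,2]<.06)]
print("R",[fit(k,h,.0036) for h in(1,-1)])
cv2.imwrite("pics/s6.png",cv2.resize(p[110:260,320:520],(800,600)))
E
```

```text
R [(array([ 0.4946,  0.3195, -1.6646]), np.float64(35.53), np.float64(0.0347)), (array([ 0.4962,  0.3198, -1.5108]), np.float64(9.72), np.float64(0.0347))]
```

View pics/s6.png

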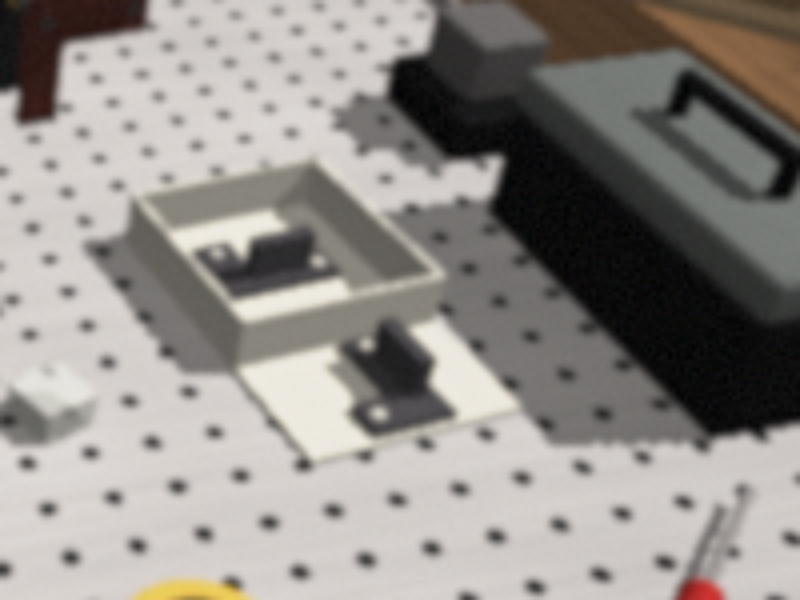

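The right bracket lies flat, rib up, inside the right box, crop at about (265,265). The gripper is clear of everything.

```bash
python3 -c "
from bench import ctrl
print(ctrl.job_done())"
```

```text
the job is handed in; nothing more can be done
None
```

The left-hand bracket is in the left box and the right-hand one in the right box, both flat on the floor, rib up and released; the red look-alike was left alone, and I handed the job in at about 13 s on the robot's clock (no verdict was returned).

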